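Pry up a gateway's hood, turn the tool end for end, press the reset

TASK

Put the flat blade of the orange double-ended pry tool into the notch under the gateway's hinged hood and lever the hood up until it stands fully open. Lay the tool down on the mat, let go and regrip it so that its other end, the thin probe, points forward, and with the probe push the recessed red reset button gently all the way in and hold it there for at least a second. Leave the hood standing fully open and the tool lying on the mat; touch the gateway only with the tool, and do not shift the other things on the bench.

Things in the scene. Friction and masses are not known exactly. Their poses are not given: they have to be found in the camera images.
- gateway: Black fibre gateway (router), fixed to the bench. Origin: on the bench below the middle of its port panel, in the panel's plane. +x points into the main body (130 mm deep, 240 wide in y, 66 high; upright antennas to z = 165 mm at x = 85, y = +-137). It is worked from -x: there lies a cable bay 65 mm deep under the hood, floor at z = 12 mm.
- pry_notch (a point): Middle of the pry notch in the front edge of the bay: gateway frame x = -65, y = 0, z = 17 mm; axes as the gateway's. 48 mm wide in y, open from z = 12 to the hood's lip at z = 22 mm (hood shut); white marks above and below. On both sides of it runs a sill 6 mm thick and 20.5 mm high.
- hood (a joint): Hinge angle of the hood, rad: 0 shut, grows as its front edge swings up, to a stop at 1.75 (standing up, a little back). Stiff friction hinge: about 2 N upwards at the lip raises it; it stays where it is left. Black L-shaped cover 240 mm wide, 110 g: top panel 68 mm deep, front wall 44 mm high and 3 mm thick with an 8 mm turned-in lip.
- hood_hinge (a point): Middle of the hood's hinge axis (the gateway's y axis), 66 mm above the bench, directly over the gateway's origin.
- hood_lip (a point): Underside of the hood's front lip at the middle of the pry notch (inner face of the front wall); it moves with the hood, 78.5 mm from the hinge axis. Shut, it lies at x = -65, z = 22 mm in the gateway's frame; its arc first bulges 13 mm outwards.
- reset_mouth (a point): Centre of the mouth of the reset recess in the port panel, under the hood: gateway frame x = 0, y = -78, z = 42 mm; framed in white. Mouth 14 x 14 mm; its axes are the gateway's, so the button is pushed along +x. The 10 mm square red button face lies 6 mm inside.
- reset (a joint): How far the reset button is pushed in, m: 0 out, 0.005 fully in (hard stop). Spring, 1.5 N to start, 4 N fully in; springs back.
- mat: Blue-grey bench mat, 420 mm (x) x 260 mm (y), 3 mm thick, fixed. Origin at the centre of its underside. Its middle is clear apart from the pry tool; small parts lie near its corners.
- prytool: The double-ended pry tool, 45 g, as a whole: origin at the centre of its underside, +x towards the blade, z up as it lies flat.
- tool_mid (a point): Centre of the pry tool's handle, 6.5 mm above what it lies on; x axis towards the blade, z up. Orange handle with black bands, 80 mm long (x), 18 mm wide (y), 13 mm thick (z); centre of mass near the middle. Blade and probe lie on the handle's centre line.
- tool_blade (a point): Tip of the flat steel blade, 80 mm from tool_mid along +x. Blade 14 mm wide, 3 mm thick, 40 mm long.
- tool_probe (a point): Tip of the steel probe, 88 mm from tool_mid along -x. Round, 5 mm thick (8 mm for the first 12 mm from the handle), 48 mm long.
- sfp_a: Steel optical plug-in module, blue latch, 60 x 14 x 12 mm, on the mat near a corner. Bystander, loose; leave alone.
- sfp_b: Steel optical plug-in module, yellow latch, 60 x 14 x 12 mm, on the mat near a corner. Bystander, loose; leave alone.
- keystone: White wall-jack insert, 30 x 17 x 26 mm, on the mat near a corner. Bystander, loose; leave alone.
- driver: Screwdriver lying left of the mat (+y). Bystander, loose; leave alone.
- tape: Roll of black tape, 76 mm across, 18 mm high. Bystander, loose; leave alone.
- mug: White mug, 92 mm high. Bystander, loose; leave alone.
- adapter: Black power adapter, 85 x 50 x 30 mm, on the bench behind the gateway (its +x side). Bystander, loose; leave alone.
- tester: Yellow cable tester, 130 x 65 x 30 mm, on the bench behind the gateway (its +x side). Bystander, loose; leave alone.
There are look-alikes about, which are no part of the job. There is more than one size of the prytool; the job needs the larger.

How it is judged:
By the outcome, as a careful person would: the job done as asked, in the order asked, and still so for the second after the job is handed in, with the robot touching nothing.
It also fails if it takes over 72 s, if anything falls off the work surface, if the arm or the gripper's body presses on something with over 40 N, if the wrist force passes 120 N, or if a joint passes its speed limit or range.

ROBOT

A 7-joint arm with a two-finger parallel gripper is mounted at the origin on the work surface. World frame = base frame: x ahead of the robot, y to its left, z up, the work surface at z = 0. Lengths are in m, angles in rad, forces in N, time in s.
With the tool pointing down it reaches from about 0.425 to 0.975 m from the base axis. Payload 16.7 kg.
Tool frame: the origin (TCP) lies on the centre line of the jaws, within the pads' length; the fingertips stand 22 mm ahead of it and the grasp point (between the pads) lies 3 mm ahead of it; z points along the fingers, y is the line along which they close (so a half turn about z gives the same grasp; the last joint's range is limited). The gripper opens to 85 mm and grips with 20 to 120 N. Pads are 22 mm wide; open, the fingers measure 114 mm over their backs; the gripper's body (76 mm by 85 mm) begins 54 mm behind the grasp point. The pads swing forward as they close: fully open they stand 13 mm farther back than shut.
Start: joints at [-1.3, 0.426, 0.074, 1.606, -0.034, 1.111, -0.067], TCP at [0.276, 0.616, 0.253] pointing down, gripper open.
Joint ranges: [-2.85, 2.85], [-0.5, 2.14], [-1.23, 1.37], [0.21, 2.46], [-1.02, 4.16], [0.16, 2.05], [-2.73, 2.73]. Speed limits (rad/s): [1.89, 1.89, 2.39, 2.39, 3.01, 3.01, 3.01].

INTERFACE

Orientations are given as a unit quaternion [w, x, y, z].
In Python, from bench import manip gives the robot as it stands. Calls block until the motion is done:
- manip.goto(position, orientation): joint-space move of the TCP to a pose.
- manip.move_straight(position, orientation=None, vel=0.15, f_stop=None): straight line of the TCP; orientation=None keeps the orientation; vel is the mean speed in m/s. With f_stop (N) it stops when the force on the tool has changed by that much, and returns True; else False.
- manip.set_joints(angles): joint-space move.
- manip.set_gripper(opening, f_grip=None): finger opening in m; f_grip is the grip in N (None keeps the last); returns when the fingers have stopped.
- manip.pause(seconds).
- manip.solve_ik(position, orientation): joint angles nearest the present ones, or None.
- manip.camera(name): name is "scene" or "top" or "wrist"; returns the picture (384x512x3 uint8, red, green, blue); there is no depth.
- manip.camera_params(name): a dict with "K" (3x3 intrinsics, pixels), "R" (3x3) and "t" (3): a world point X has camera coordinates R X + t. Camera axes: x right, y down, z forward; pixel columns grow to the right and rows downward; lengths in m; the calibration is good to about 2 mm. A picture is of the moment at which its call begins: read the wrist's pose just before it. camera_params takes no time and is no camera call; for the wrist camera it gives the pose at the moment of the call.
A pose or a line that the arm cannot do raises manip.IKError and nothing moves.
- manip.finish_job(): hands the job in; it is judged then, once.
Readings, each from a call of its own:
- manip.read_t(): time.
- manip.read_qpos(): joint angles.
- manip.read_dq(): joint speeds.
- manip.read_joint_torque(): joint torques, N m.
- manip.read_position(): TCP position.
- manip.read_tool_rot(): TCP orientation.
- manip.read_contact_force(): force on the tool from outside, world axes, zero at the start.
- manip.read_torque(): the same for the moment, N m.
- manip.read_gripper_width(): finger opening in m.
- manip.read_grip_force(): force on a finger pad.
Only numpy, scipy, OpenCV 4.12 (cv2) and the standard library are available. Lean on these libraries where they do the work, as an engineer would, in place of code of your own. Each camera call takes 0.05 s, during which the arm holds its last target. There are 200 camera calls.

## Working session

There is one attempt and no reset: what is moved stays moved. The work goes in short steps, each a Python script; the robot and the scene stay as the last script left them, time stands still between calls to the robot, and variables do not carry over. Pictures are saved under pics/ and viewed, at most 13 in all, crops included, and the job is handed in when it is done.

```bash
ls; mkdir -p pics
python3 - <<'E'
from bench import manip
import cv2,numpy as np
ims=[]
for n in ("scene","top"):
    im=manip.camera(n); cv2.imwrite(f"pics/{n}0.png",im[:,:,::-1]); p=manip.camera_params(n); print(n,p["K"].tolist(),p["R"].round(4).tolist(),p["t"].round(4).tolist())
print(manip.read_t(), manip.read_position(),manip.read_tool_rot())
a=cv2.imread("pics/scene0.png");b=cv2.imread("pics/top0.png")
cv2.imwrite("pics/s0.png",cv2.resize(a,(800,600),interpolation=2)); cv2.imwrite("pics/t0.png",cv2.resize(b,(800,600),interpolation=2))
E
```

```text
pics
scene [[406.89669663343307, 0.0, 258.6001157139606], [0.0, 406.89669663343307, 195.46434880241569], [0.0, 0.0, 1.0]] [[-0.6111, 0.7916, -0.003], [0.5738, 0.4403, -0.6906], [-0.5453, -0.4238, -0.7232]] [0.27, -0.2307, 1.4285]
top [[391.6017203530199, 0.0, 254.3875447138631], [0.0, 391.6017203530199, 187.1157415941949], [0.0, 0.0, 1.0]] [[0.0168, -0.9996, 0.0214], [-0.995, -0.0188, -0.0981], [0.0984, -0.0197, -0.9949]] [-0.0014, 0.4786, 1.3115]
0.1 [0.27562983 0.61579286 0.25267127] [-6.71620127e-05  2.08862919e-01  9.77944766e-01 -5.58550514e-04]
```

View pics/t0.png

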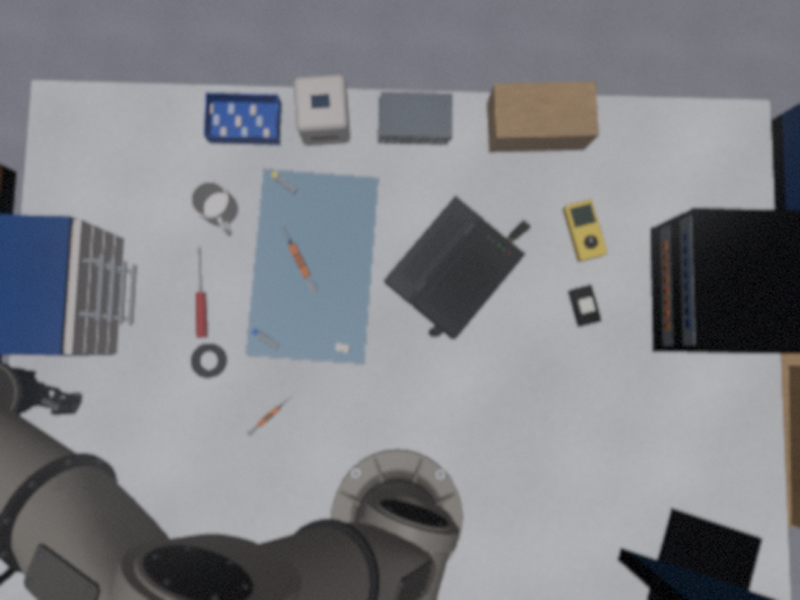

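View pics/s0.png

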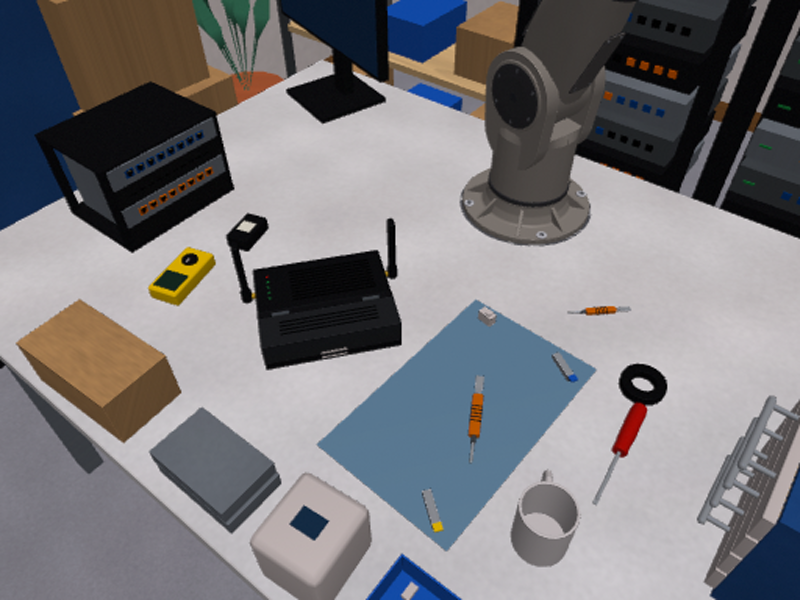

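Top view: there are two orange tools, one on the mat at (300,262) and one off it on the bench at (268,416). The mat one looks longer, and its blade end is at (317,290), per the wide end at (480,382) in the scene view. The gateway top is the quad (457,197), (523,254), (455,338), (387,282), with its hood on the upper left. The notch marks are at scene (335,352).

```bash
cat > h.py <<'E'
from bench import manip
import cv2,numpy as np
from scipy.spatial.transform import Rotation as Ro
def ray(p,uv,z):
    "pixels -> world points on the plane at height z"
    uv=np.atleast_2d(np.asarray(uv,float)); C=-p["R"].T@p["t"]
    d=np.c_[uv,np.ones(len(uv))]@np.linalg.inv(p["K"]).T@p["R"]
    return C+d*((z-C[2])/d[:,2])[:,None]
def proj(p,X):
    c=(p["R"]@np.atleast_2d(X).T).T+p["t"]; return (c@p["K"].T)[:,:2]/c[:,2:]
def quat(yaw,pitch=0):
    "tool down; closing axis y is across direction yaw; TCP x axis along yaw; pitch lifts the forward (yaw) end"
    M=Ro.from_euler("z",yaw)*Ro.from_euler("y",-pitch)*Ro.from_euler("x",np.pi)
    return M.as_quat()[[3,0,1,2]]
def orange(im):
    h=cv2.cvtColor(im,cv2.COLOR_RGB2HSV); return cv2.inRange(h,(5,150,110),(18,255,255))
def blobs(m,amin):
    n,l,s,c=cv2.connectedComponentsWithStats(m); return [(l==i).astype(np.uint8) for i in range(1,n) if s[i,4]>=amin]
def rect(m,p,z,close=7):
    m=cv2.morphologyEx(m,cv2.MORPH_CLOSE,np.ones((close,close)))
    pts=ray(p,np.argwhere(m)[:,::-1],z)[:,:2]
    (c,wh,a)=cv2.minAreaRect((pts*1000).astype(np.float32)); b=cv2.boxPoints((c,wh,a))/1000
    return np.array(c)/1000,np.array(wh),a,b
E
python3 - <<'E'
from h import *
for n in("top","scene"):
    im=cv2.imread(f"pics/{n}0.png")[:,:,::-1].copy();p=manip.camera_params(n)
    m=cv2.morphologyEx(orange(im),cv2.MORPH_CLOSE,np.ones((5,5)))
    for b in blobs(m,25):
        q=np.argwhere(b)[:,::-1].mean(0)
        if n=="top" and not(150<q[0]<220): continue
        if n=="scene" and q[1]<190: continue
        r=rect(b,p,.016 if n=="top" else .012); print(n,q,r[0],r[1],r[2])
    if n=="top":
        g=cv2.cvtColor(im,cv2.COLOR_RGB2GRAY); d=(g<75).astype(np.uint8); d=cv2.morphologyEx(d,cv2.MORPH_OPEN,np.ones((13,13)))
        for b in blobs(d,2000):
            q=np.argwhere(b)[:,::-1].mean(0)
            if 250<q[0]<340 and q[1]<230:
                r=rect(b,p,.066,3); print("gw",q,r)
print(manip.camera_params("wrist"))
a=cv2.imread("pics/top0.png")[130:290,140:290]; b=cv2.imread("pics/scene0.png")[180:300,150:420]
a=cv2.resize(a,(560,600),interpolation=2); cv2.imwrite("pics/c1.png",a)
E
```

```text
gw [290.60190325 171.73883162] (array([ 0.5277865 , -0.10917368]), array([186.97645569, 248.17242432]), 51.44080352783203, array([[ 0.37248212, -0.10493239],
       [ 0.5665441 , -0.25962394],
       [ 0.68309087, -0.11341497],
       [ 0.48902887,  0.04127658]], dtype=float32))
scene [384.11842105 198.23684211] [0.21172249 0.28358136] [16.00047302 53.99782944] 37.50605392456055
scene [304.19444444 265.37777778] [0.54707117 0.22683688] [81.94282532 16.59658623] 27.97402572631836
{'K': array([[333.001653  ,   0.        , 252.14292032],
       [  0.        , 333.001653  , 191.68322651],
       [  0.        ,   0.        ,   1.        ]]), 'R': array([[ 0.40821677,  0.9128841 , -0.00129988],
       [ 0.86335254, -0.38560417,  0.3254717 ],
       [ 0.2966167 , -0.13398526, -0.94555089]]), 't': array([-0.67455526, -0.04097859,  0.3804142 ])}
```

View pics/c1.png

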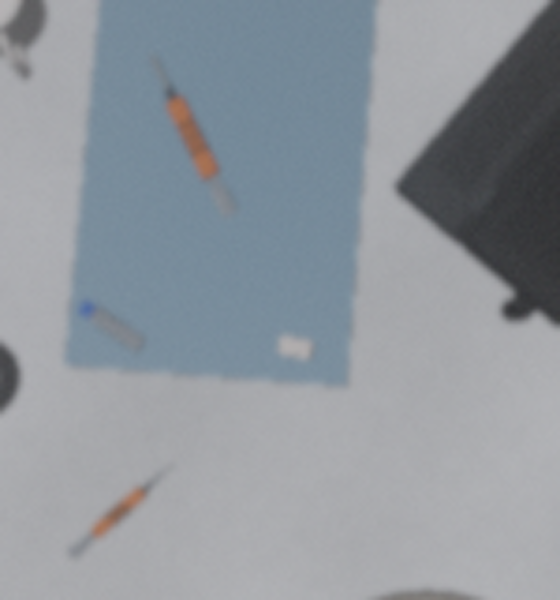

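Candidates: mat tool at crop (190,135), handle measured 82 x 17 mm; bench tool at crop (118,512), handle about 54 mm. The job's tool is the one on the mat (80 mm handle), with its blade towards (230,210). Next I check reach and take a close wrist view.

Run:
```python
from h import *
q0=manip.read_qpos()
o=np.array([.547,-.085]);gy=np.radians(-128.5);R2=lambda a:np.array([[np.cos(a),-np.sin(a)],[np.sin(a),np.cos(a)]])
G=lambda x,y,z:np.r_[o+R2(gy)@[x,y],z]
P=manip.read_position();w,x,y,z=manip.read_tool_rot();M=Ro.from_quat([x,y,z,w]).as_matrix()
p=manip.camera_params("wrist");C=-p["R"].T@p["t"];print("cam in TCP",M.T@(C-P),"fwd",M.T@p["R"][2])
def show(n,pos,q):
    s=manip.solve_ik(pos,q);print(n,None if s is None else np.round(s,2))
for f in(0,np.pi):
    print("flip",f)
    show("pick",[.547,.227,.028],quat(np.radians(-152)+f))
    show("notch",G(-130,0,33)/[1,1,1] if 0 else G(-.130,0,.033),quat(gy+f))
    show("notchP20",G(-.130,0,.033),quat(gy+f,.35*(1 if f==0 else -1)))
    show("top",G(-.103,0,.145),quat(gy+f))
    show("press",G(-.097,-.078,.058),quat(gy+f))
    show("mid back",[.547,.227,.2],quat(np.radians(-128)+f))
```

```text
cam in TCP [ 0.08529584  0.00021325 -0.11949926] fwd [-3.25375942e-01 -6.41024397e-05  9.45584736e-01]
flip 0
pick [-0.51  0.58  0.01  1.95 -0.01  0.62  1.57]
notch [-0.16  0.61  0.04  1.86 -0.04  0.67  2.37]
notchP20 [-0.31  0.73  0.11  1.68  0.17  1.01  2.13]
top [-0.25  0.44  0.19  1.86 -0.11  0.85  2.47]
press [-0.26  0.48  0.08  2.04 -0.07  0.62  2.34]
mid back [-0.52  0.35  0.02  1.85 -0.01  0.95  1.98]
flip 3.141592653589793
pick [-0.88  0.64  0.49  1.97 -0.49  0.65 -1.15]
notch [-0.63  0.74  0.69  1.89 -0.68  0.76 -0.22]
notchP20 [-0.73  0.89  0.75  1.71 -0.37  1.01 -0.55]
top [-0.64  0.54  0.73  1.88 -0.46  0.89 -0.36]
press [-0.66  0.56  0.6   2.07 -0.51  0.66 -0.39]
mid back [-0.95  0.39  0.57  1.87 -0.25  0.95 -0.93]
```

Run:
```python
from h import *
import pickle
o=np.array([.547,-.085]);gy=np.radians(-128.5);d=np.array([np.cos(gy),np.sin(gy)])
S={}
for n,pos,q in(("a",[.547+.02*np.cos(.489),.227+.02*np.sin(.489),.20],quat(np.radians(28))),("b",np.r_[o-.17*d,.17],quat(gy+np.pi))):
    print(manip.read_t());manip.goto(pos,q);manip.pause(.3);p=manip.camera_params("wrist");im=manip.camera("wrist");S[n]=(p,im)
    cv2.imwrite(f"pics/w{n}.png",im[:,:,::-1])
print(manip.read_t(),manip.read_position())
pickle.dump(S,open("S.pkl","wb"))
cv2.imwrite("pics/wab.png",cv2.resize(np.vstack([S["a"][1],S["b"][1]])[:,:,::-1],(400,600),interpolation=3))
p,im=S["a"]
for b in blobs(cv2.morphologyEx(orange(im),cv2.MORPH_CLOSE,np.ones((9,9))),300):
    r=rect(b,p,.012,9);print(np.argwhere(b).mean(0),r)
```

```text
0.1
2.2
3.4 [0.65276391 0.04895287 0.17011391]
[188.76829268 252.5398374 ] (array([0.54547162, 0.22728331]), array([78.21544647, 15.18110371]), 27.749948501586914, array([[0.5073275 , 0.21579176],
       [0.514396  , 0.20235668],
       [0.5836157 , 0.23877485],
       [0.57654727, 0.25220993]], dtype=float32))
```

View pics/wab.png

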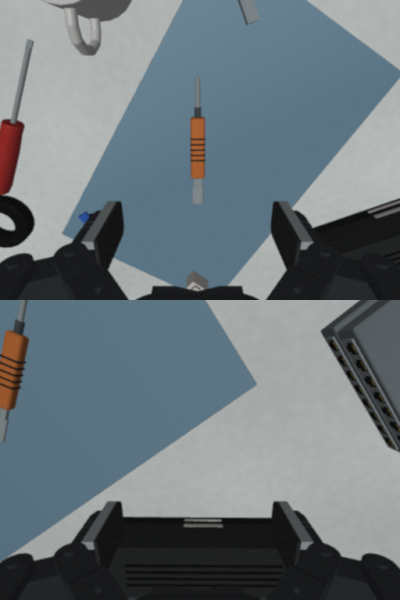

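Wrist view a (upper half): tool at (198,145) with its blade pointing down the picture. View b (lower half): the notch marks at (203,522), centred in front of the gripper. Now the notch position in numbers.

Run:
```python
from h import *
import pickle
S=pickle.load(open("S.pkl","rb"));p,im=S["b"]
g=cv2.cvtColor(im,cv2.COLOR_RGB2GRAY)
m=np.zeros_like(g);m[270:302,215:305]=(g[270:302,215:305]>110)
for b in blobs(m,15):
    a=np.argwhere(b)[:,::-1];print("strip px",a.min(0),a.max(0),a.mean(0))
    for z in(.010,.0165,.024,.030):
        e=ray(p,[[a[:,0].min()-.5,a[:,1].mean()],[a[:,0].max()+.5,a[:,1].mean()]],z)[:,:2]
        print(z,e.mean(0).round(4),"len",np.linalg.norm(e[1]-e[0]).round(4))
    l=cv2.fitLine(a.astype(np.float32),2,0,.01,.01).ravel();w=ray(p,[l[2:]-30*l[:2],l[2:]+30*l[:2]],.02);print("dir",np.degrees(np.arctan2(*(w[1]-w[0])[[1,0]])))
cv2.imwrite("pics/m1.png",cv2.resize(im[250:340,170:350,::-1],(800,400),interpolation=3))
```

```text
strip px [215 270] [304 278] [260.46963563 273.62753036]
0.01 [ 0.5974 -0.03  ] len 0.0873
0.0165 [ 0.5998 -0.0266] len 0.0853
0.024 [ 0.6027 -0.0227] len 0.0829
0.03 [ 0.605  -0.0196] len 0.081
dir -38.82328577247382
strip px [256 281] [281 282] [268.62857143 281.74285714]
0.01 [ 0.5986 -0.0427] len 0.0255
0.0165 [ 0.6011 -0.039 ] len 0.0249
0.024 [ 0.6039 -0.0348] len 0.0242
0.03 [ 0.6061 -0.0314] len 0.0236
dir -38.2663295671015
```

View pics/m1.png

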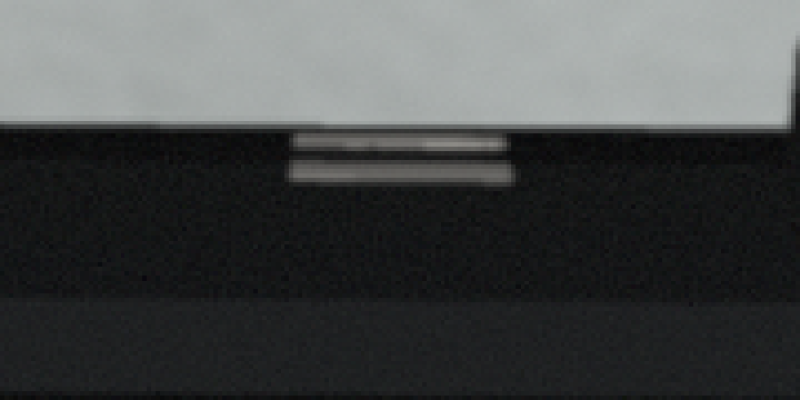

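Crop: the two white strips are clear. Sill mark is full-image (235–284, 280–284), hood mark (235–286, 286–292), the hood's top front edge is row ~317, and the base's front foot is row ~279.

Run:
```python
from h import *
import pickle
S=pickle.load(open("S.pkl","rb"));p,im=S["b"]
g=cv2.GaussianBlur(cv2.cvtColor(im,cv2.COLOR_RGB2GRAY),(5,3),0).astype(float)
def edge(r0,r1,cols,sgn):
    d=np.diff(g[r0:r1][:,cols],axis=0)*sgn; i=d.argmax(0); return np.c_[cols,r0+i+1.0-.5]
cols=np.r_[180:232,290:335]
gy=np.radians(-128.5);d=np.array([np.cos(gy),np.sin(gy)]);n=np.array([-d[1],d[0]])
for nm,e,z in(("foot",edge(270,286,cols,-1),0.),("top",edge(308,326,np.arange(170,340),1),.066)):
    w=ray(p,e,z)[:,:2]; c=np.median(w,0);l=cv2.fitLine(w.astype(np.float32),cv2.DIST_HUBER,0,.0005,.0005).ravel()
    print(nm,"row",np.median(e[:,1]),"x along d:",l[2:]@d,"dir",np.degrees(np.arctan2(l[1],l[0])),"resid",np.std(w@d))
for nm,u,v,z in(("sillmark",(235.2,284.3),282,.008),("hoodmark",(235,285.7),286.2,.031),("hoodmark lo",(235,285.7),286.2,.022),("hoodmark hi",(235,285.7),291.6,.030)):
    w=ray(p,[[u[0],v],[u[1],v]],z)[:,:2];print(nm,"len",np.linalg.norm(w[1]-w[0]),"mid d,n:",w.mean(0)@d,w.mean(0)@n)
```

```text
foot row 277.5 x along d: -0.3368816661124444 dir -38.986927 resid 0.0005035925038098293
top row 316.5 x along d: -0.34368157411823647 dir -38.976112 resid 0.0005506841353692067
sillmark len 0.04841976450281671 mid d,n: -0.33759721314396435 0.48655696524124703
hoodmark len 0.04613503103949682 mid d,n: -0.34873156390995064 0.48649681574461084
hoodmark lo len 0.047740409677660404 mid d,n: -0.34247627256578506 0.48677038179711596
hoodmark hi len 0.046601014995460245 mid d,n: -0.3422217076801561 0.48658381383213845
```

```bash
cat >> h.py <<'E'
GY=np.radians(-128.9); F=np.array([np.cos(GY),np.sin(GY)]); NL=np.array([-F[1],F[0]])
O=np.array([.5926,-.0369])+.065*F
QG=quat(GY+np.pi)
def tcp(x,y,z,L,h):
    "TCP that puts the tool tip at gateway-frame x,y,z (tip L ahead of the grasp, TCP h above the tool axis)"
    return np.r_[O+(x-L)*F+y*NL,z+h]
E
python3 - <<'E'
from h import *
ty=np.radians(27.75); b=-np.array([np.cos(ty),np.sin(ty)])
g=np.array([.5455,.2273])+.008*b; q=quat(ty)
manip.set_gripper(.05,100)
manip.goto(np.r_[g,.09],q)
print(manip.move_straight(np.r_[g,.0275],vel=.08,f_stop=8),manip.read_position())
manip.set_gripper(0.0,100); print("w",manip.read_gripper_width(),manip.read_grip_force())
manip.move_straight(np.r_[g,.11],vel=.12)
manip.goto(tcp(-.12,0,.06,.072,.018),QG);manip.pause(.2)
print(manip.read_t(),manip.read_gripper_width(),manip.read_position(),tcp(-.12,0,.06,.072,.018))
for n in("scene","top","wrist"): cv2.imwrite(f"pics/{n}1.png",manip.camera(n)[:,:,::-1])
s=cv2.imread("pics/scene1.png")[150:290,150:330];w=cv2.imread("pics/wrist1.png")
cv2.imwrite("pics/v1.png",np.hstack([cv2.resize(s,(450,350),interpolation=2),cv2.resize(w,(350,350))]))
p=manip.camera_params("scene")
for X in((-.12,0,.06),(-.16,0,.06),(-.288,0,.06)): print(proj(p,np.r_[O+X[0]*F,X[2]]))
E
```

```text
False [0.53865942 0.22362647 0.02779479]
w 0.015412004279369047 98.39694857597351
7.9833 0.015011212136054724 [0.67199567 0.0635588  0.07804493] [0.67235131 0.06193688 0.078     ]
[[216.06769116 230.7696764 ]]
[[218.6688607  242.99211042]]
[[228.00584522 286.86494361]]
```

View pics/v1.png

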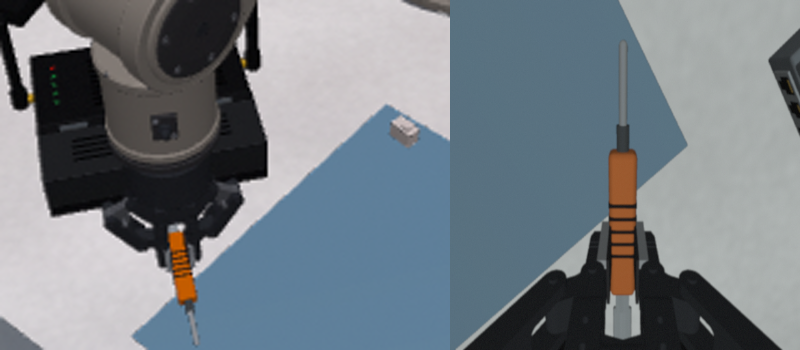

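Scene and wrist views: the tool is held with its blade towards the gateway and its probe tip at wrist (254,44), in line with the predicted scene pixel. I check the alignment numerically, then insert.

Run:
```python
from h import *
p=manip.camera_params("wrist")
for uv,x in(((254.5,43.9),-.288),((253,164.6),-.24)):
    for z in(.055,.06,.065):
        w=ray(p,uv,z)[0,:2]-O; print(x,z,"x",(w@F).round(4),"y",(w@NL).round(4))
print(manip.read_position(), tcp(-.12,0,.06,.072,.018))
print(manip.move_straight(tcp(-.095,0,.017,.072,.018),QG,vel=.1,f_stop=10))
manip.pause(.2);e=manip.read_position()-tcp(-.095,0,.017,.072,.018);print("err fwd,lat,z",e[:2]@F,e[:2]@NL,e[2],manip.read_contact_force())
print(manip.move_straight(tcp(-.046,0,.0165,.072,.018),QG,vel=.05,f_stop=6))
manip.pause(.2);P=manip.read_position();print(P,P-tcp(-.046,0,.0165,.072,.018),manip.read_contact_force(),manip.read_t())
cv2.imwrite("pics/scene2.png",manip.camera("scene")[:,:,::-1]);cv2.imwrite("pics/wrist2.png",manip.camera("wrist")[:,:,::-1])
```

```text
-0.288 0.055 x -0.2887 y -0.0013
-0.288 0.06 x -0.2883 y -0.0013
-0.288 0.065 x -0.2878 y -0.0014
-0.24 0.055 x -0.2399 y -0.0018
-0.24 0.06 x -0.2412 y -0.0018
-0.24 0.065 x -0.2425 y -0.0018
[0.67220173 0.06288502 0.07818327] [0.67235131 0.06193688 0.078     ]
False
err fwd,lat,z -0.0005863549983077282 0.0001461596432315528 0.0005401411283189606 [ 0.04029609 -0.24985156 -0.35832508]
False
[0.62600078 0.00457979 0.03447371] [ 1.18740391e-04  2.32901039e-04 -2.62876760e-05] [-0.60617004  0.05018568 -0.18921919] 10.3167
```

Run:
```python
from h import *
for th in np.linspace(0,1.6,9):
    a=np.arctan2(-.044,-.057)-th; r=.072
    e=r*np.array([np.cos(a),np.sin(a)])
    P=tcp(e[0]+.011,0,.066+e[1]-.0015,.072,.018)
    s=manip.move_straight(P,QG,vel=.06,f_stop=20)
    print(round(th,2),s,(manip.read_position()-P).round(4),manip.read_contact_force().round(1),manip.read_t())
    if s: break
for n in("scene","wrist"): cv2.imwrite(f"pics/{n}3.png",manip.camera(n)[:,:,::-1])
s=cv2.imread("pics/scene3.png")[100:270,130:350];w=cv2.imread("pics/wrist3.png")
cv2.imwrite("pics/v3.png",np.hstack([cv2.resize(s,(450,350),interpolation=2),cv2.resize(w,(350,350))]))
```

```text
0.0 False [ 0.0002 -0.      0.0004] [ 0.4  0.7 -0.7] 10.6667
0.2 False [0.0004 0.0004 0.0004] [ 0.5 -0.7 -0. ] 11.0583
0.4 False [0.0003 0.0002 0.0005] [-0.6  0.3 -0.4] 11.45
0.6 False [0.0003 0.0001 0.0005] [ 0.5  0.3 -1. ] 11.8417
0.8 False [ 0.0003 -0.      0.0005] [ 0.4 -0.  -0.8] 12.2333
1.0 False [ 0.0003 -0.0001  0.0005] [ 0.3  0.8 -1.2] 12.625
1.2 False [ 0.0002 -0.0002  0.0005] [-0.1  0.2  0.2] 13.0167
1.4 False [ 0.0001 -0.0003  0.0004] [ 1.1 -0.4 -0.7] 13.4083
1.6 False [ 0.     -0.0004  0.0004] [ 0.4  0.5 -0.2] 13.8
```

View pics/v3.png

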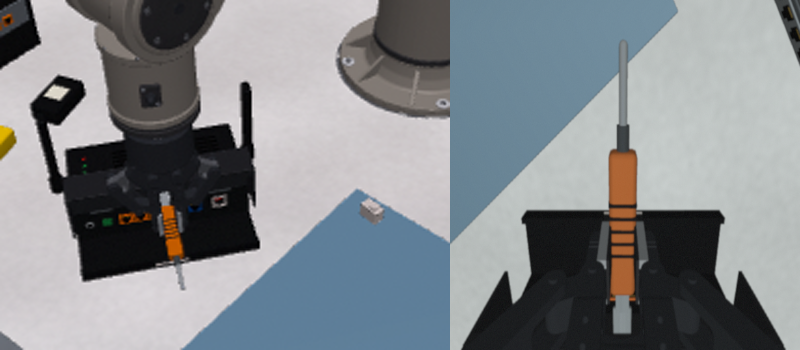

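The hood is up: the ports are visible in the scene crop around (90–220, 215), and the hood wall is edge-on above the tool. Carrying on to the stop.

Run:
```python
from h import *
for th in (1.7,1.75,1.79,1.83,1.87):
    a=np.arctan2(-.044,-.057)-th; r=.072
    e=r*np.array([np.cos(a),np.sin(a)])
    P=tcp(e[0]+.011,0,.066+e[1]-.0015,.072,.018)
    s=manip.move_straight(P,QG,vel=.03,f_stop=7)
    E=manip.read_position()-P
    print(round(th,2),s,"fwd,z err",(E[:2]@F).round(4),E[2].round(4),manip.read_contact_force().round(1),manip.read_t())
    if s: break
cv2.imwrite("pics/scene4.png",manip.camera("scene")[:,:,::-1])
# withdraw: a little down, then back
P=manip.read_position(); P[2]-=.012; manip.move_straight(P,vel=.08)
P[:2]-=.10*F; manip.move_straight(P,vel=.15)
P[:2]-=.05*F; manip.move_straight(P,vel=.15)
for n in("scene","wrist"): cv2.imwrite(f"pics/{n}5.png",manip.camera(n)[:,:,::-1])
print(manip.read_position(),manip.read_t())
a,b=[cv2.imread(f"pics/{k}.png") for k in("scene5","wrist5")]
cv2.imwrite("pics/v5.png",np.hstack([cv2.resize(a[90:290,130:350],(440,400),interpolation=2),cv2.resize(b,(360,400))]))
p=manip.camera_params("scene")
for th in(1.6,1.7,1.75):  # outer lip corner at both ends
    a=np.arctan2(-.044,-.068)-th
    print(th,[proj(p,np.r_[O+.081*np.cos(a)*F+y*NL,.066+.081*np.sin(a)])[0].round(1).tolist() for y in(-.12,.12)])
```

```text
1.7 False fwd,z err 0.0002 0.0001 [-0.4 -0.5 -2.2] 14.2917
1.75 False fwd,z err 0.0003 0.0001 [-0.3 -0.8 -1.8] 14.5583
1.79 False fwd,z err 0.0002 -0.0 [ 0.  -0.7 -4. ] 14.8083
1.83 False fwd,z err 0.0001 -0.0002 [ 1.2  0.6 -7.7] 15.0583
1.87 False fwd,z err -0.0002 -0.0003 [  2.1   2.6 -12.5] 15.3083
[0.69957886 0.09541756 0.13771557] 17.0583
1.6 [[254.6, 181.3], [161.3, 197.0]]
1.7 [[254.0, 178.3], [160.8, 194.0]]
1.75 [[253.6, 176.9], [160.6, 192.5]]
```

View pics/v5.png

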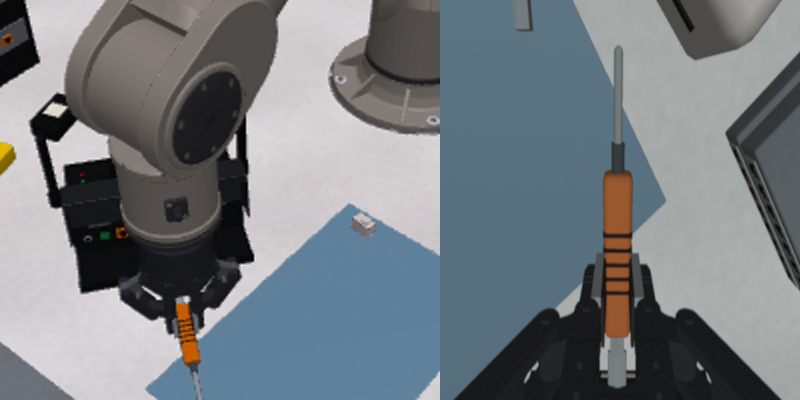

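The force climbed to 12.5 N beyond the nominal end angle, so the hood is on its stop, and the tool came out cleanly. Now I lay it down, regrip it, and check the hood and the mouth.

Run:
```python
from h import *
ty=np.radians(27.75); b=-np.array([np.cos(ty),np.sin(ty)]); m0=np.array([.5455,.2273]); g=m0+.008*b; q=quat(ty)
manip.goto(np.r_[g,.09],q)
print(manip.move_straight(np.r_[g,.0272],q,vel=.06,f_stop=5),manip.read_position())
manip.set_gripper(.05,100)
P=manip.read_position();P[2]=.13;manip.move_straight(P,vel=.15)
manip.goto(np.r_[m0+.02*b,.19],quat(ty+np.pi));manip.pause(.3)
p=manip.camera_params("wrist");im=manip.camera("wrist");cv2.imwrite("pics/wrist6.png",im[:,:,::-1])
for bb in blobs(cv2.morphologyEx(orange(im),cv2.MORPH_CLOSE,np.ones((9,9))),300):
    r=rect(bb,p,.012,9);print(np.argwhere(bb).mean(0),r[:3])
s=manip.camera("scene");cv2.imwrite("pics/scene6.png",s[:,:,::-1]);cv2.imwrite("pics/top6.png",manip.camera("top")[:,:,::-1])
ps=manip.camera_params("scene");
for y,z in((-.078,.042),(-.085,.042),(-.071,.042),(-.078,.049),(-.078,.035)): print(y,z,proj(ps,np.r_[O+y*NL,z])[0].round(1))
print(manip.read_t(),manip.read_qpos().round(2))
cv2.imwrite("pics/v6.png",cv2.resize(s[160:260,150:270,::-1],(720,600),interpolation=cv2.INTER_CUBIC))
```

```text
True [0.53806175 0.22336353 0.0283234 ]
[190.72511144 252.00817236] (array([0.54409247, 0.22809322]), array([79.08341217, 15.62700748]), 27.3103084564209)
-0.078 0.042 [237.  197.3]
-0.085 0.042 [239.5 196.9]
-0.071 0.042 [234.6 197.7]
-0.078 0.049 [236.9 195.6]
-0.078 0.035 [237.2 199. ]
23.05 [-0.41  0.33 -0.11  1.9   0.05  0.92  1.51]
```

View pics/v6.png

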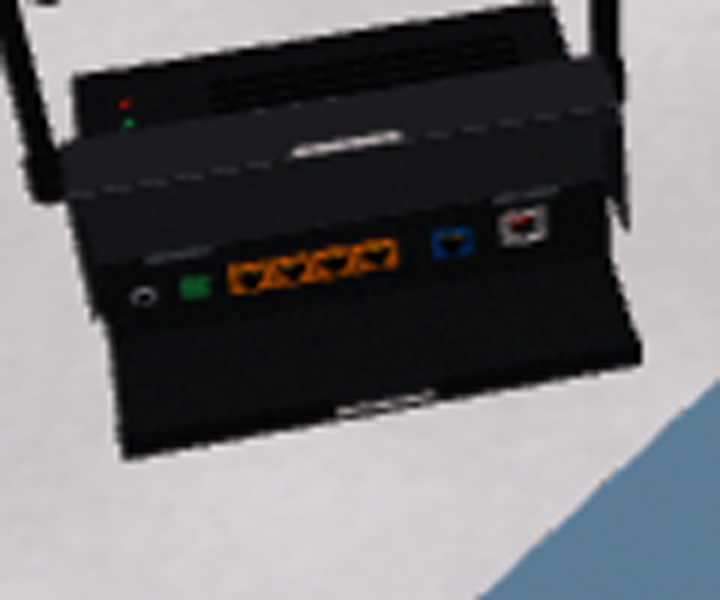

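Crop: the hood's upright edge runs (72,195)–(618,105), which matches 1.75 rad (predicted (64,195)–(622,101)). The white-framed red reset is at (523,226), i.e. scene (236.7,197.2), against a prediction of (237.0,197.3), so the frame is good. I regrip near the blade end, leaning back 10° to clear the hood.

```bash
cat >> h.py <<'E'
T=.175; QP=quat(GY+np.pi,-T); LP,HP=.088+.029,.019
def tcpP(x,y,z):
    return tcp(x,y,z,LP+HP*np.sin(T),HP*np.cos(T))
E
python3 - <<'E'
from h import *
ty=np.radians(27.5); b=-np.array([np.cos(ty),np.sin(ty)]); g=np.array([.5445,.2278])+.029*b
q=quat(ty+np.pi,-T); P=np.r_[g+HP*np.sin(T)*b,.0095+HP*np.cos(T)]
manip.set_gripper(.04,100)
manip.goto(P+[0,0,.07],q)
print(manip.move_straight(P,q,vel=.08,f_stop=8),manip.read_position()-P)
manip.set_gripper(0,100);print("w",manip.read_gripper_width())
manip.move_straight(P+[0,0,.14],q,vel=.15)
for X in((-.12,-.078,.16),(-.12,-.078,.042),(.011,-.078,.042)):
    s=manip.solve_ik(tcpP(*X),QP);print(X,None if s is None else np.round(s,2))
manip.goto(tcpP(-.12,-.078,.13),QP)
manip.move_straight(tcpP(-.12,-.078,.042),QP,vel=.12)
manip.move_straight(tcpP(-.025,-.078,.042),QP,vel=.1,f_stop=6);manip.pause(.3)
print(manip.read_position()-tcpP(-.025,-.078,.042),manip.read_t(),manip.read_gripper_width(),manip.read_contact_force())
s=manip.camera("scene");w=manip.camera("wrist");cv2.imwrite("pics/scene7.png",s[:,:,::-1]);cv2.imwrite("pics/wrist7.png",w[:,:,::-1])
ps=manip.camera_params("scene")
for x in(-.025,-.073,-.153,-.193): print(x,proj(ps,np.r_[O+x*F-.078*NL,.042])[0].round(1))
pw=manip.camera_params("wrist")
for x in(-.153,-.193): print("wrist",x,proj(pw,np.r_[O+x*F-.078*NL,.042])[0].round(1))
cv2.imwrite("pics/v7.png",np.hstack([cv2.resize(s[160:270,160:280,::-1],(440,400),interpolation=2),cv2.resize(w[:,:,::-1],(360,400))]))
E
```

```text
False [0.00029252 0.0001412  0.00041732]
w 0.014642444699201368
(-0.12, -0.078, 0.16) [-0.71  0.59  0.5   1.63 -0.19  1.14 -0.85]
(-0.12, -0.078, 0.042) [-0.71  0.74  0.5   1.69 -0.29  0.95 -0.79]
(0.011, -0.078, 0.042) [-0.63  0.6   0.49  1.94 -0.22  0.81 -0.71]
[ 6.55057709e-05  2.01770604e-04 -1.02493354e-04] 30.6417 0.014760731121310551 [-0.08476369 -0.33603962 -1.38192299]
-0.025 [238.8 203.6]
-0.073 [242.4 216.4]
-0.153 [248.8 239.4]
-0.193 [252.2 251.8]
wrist -0.153 [255.2 245.7]
wrist -0.193 [255.7 166.2]
```

View pics/v7.png

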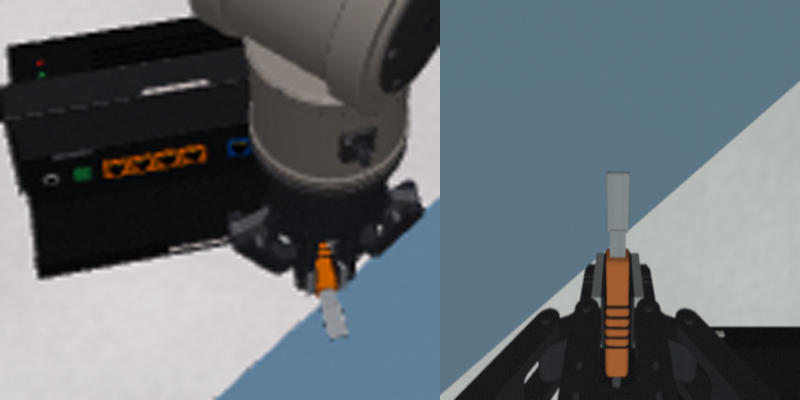

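The held tool matches prediction: blade tip at scene (252,252.7) vs (252.2,251.8), and at wrist (253,165) vs (256,166), with about 1 mm lateral bias. I correct y by 1 mm and press gently.

Run:
```python
from h import *
y=-.077
tipx=lambda:(manip.read_position()[:2]-tcpP(0,y,.042)[:2])@F
f=lambda:np.mean([manip.read_contact_force()[:2]@F for _ in range(5)]).round(2)
manip.move_straight(tcpP(-.012,y,.042),QP,vel=.05); manip.pause(.2); f0=f()
print("enter",manip.move_straight(tcpP(.003,y,.042),QP,vel=.03,f_stop=3),tipx(),f0,f())
for x in np.arange(.005,.0145,.001):
    s=manip.move_straight(tcpP(x,y,.042),QP,vel=.01,f_stop=6);manip.pause(.1);v=f()-f0
    print(round(x,4),s,tipx().round(4),v.round(2),manip.read_t())
    if s or v<-6.5: break
```

```text
enter False 0.0029343642736318863 -1.28 0.08
0.005 False 0.0049 1.41 32.45
0.006 False 0.006 1.08 32.8
0.007 False 0.0068 -1.09 33.15
0.008 False 0.0079 -0.87 33.5
0.009 False 0.0089 -0.73 33.85
0.01 False 0.0099 -2.33 34.2
0.011 False 0.011 -2.1 34.55
0.012 False 0.0119 -3.19 34.9
0.013 False 0.0123 -6.18 35.25
0.014 False 0.0125 -8.7 35.6
```

The button was met at about 6.5 mm and hit its hard stop at about 12 mm, with the force rising steeply. Holding, then withdrawing and laying the tool down.

Run:
```python
from h import *
y=-.077
tipx=lambda:(manip.read_position()[:2]-tcpP(0,y,.042)[:2])@F
manip.pause(1.5);print("hold",tipx(),manip.read_contact_force()[:2]@F,manip.read_t())
manip.move_straight(tcpP(-.03,y,.042),QP,vel=.05)
manip.move_straight(tcpP(-.13,y,.042),QP,vel=.15)
manip.move_straight(tcpP(-.13,y,.13),QP,vel=.2)
ty=np.radians(27.5); b=-np.array([np.cos(ty),np.sin(ty)]); g=np.array([.5445,.2278])+.029*b
q=quat(ty+np.pi,-T); P=np.r_[g+HP*np.sin(T)*b,.0095+HP*np.cos(T)]
manip.goto(P+[0,0,.14],q)
manip.move_straight(P+[0,0,.02],q,vel=.15)
print(manip.move_straight(P,q,vel=.04,f_stop=4),manip.read_position()-P)
manip.set_gripper(.05,100)
manip.move_straight(P+[0,0,.15],q,vel=.12)
manip.goto([.35,.45,.3],quat(ty+np.pi));manip.pause(.3)
s=manip.camera("scene");cv2.imwrite("pics/scene8.png",s[:,:,::-1]);cv2.imwrite("pics/v8.png",cv2.resize(s[:,:,::-1],(800,600),interpolation=2));print(manip.read_t(),manip.read_gripper_width())
```

```text
hold 0.01254246832821049 -10.785861275894998 37.1
True [-8.75100605e-05 -7.17720579e-05  9.22190584e-04]
46.4417 0.05005342150564071
```

View pics/v8.png

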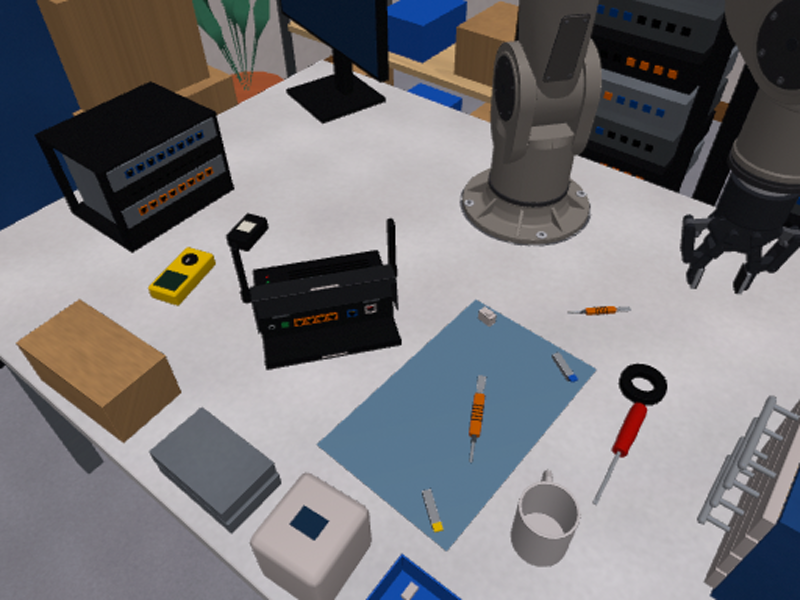

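The hood still stands open at (325,283), the tool lies on the mat at (477,415), the bystanders are where they were, and the arm is clear.

Run:
```python
from h import *
a,b=[cv2.imread(f"pics/scene{i}.png")[165:240,155:275].astype(int) for i in(6,8)];print("hood diff",np.abs(a-b).mean())
print(manip.finish_job())
```

```text
hood diff 4.222333333333333
the job is handed in; nothing more can be done
None
```

The job is done and handed in at about 46 s of the 72 s: the hood stands fully open, the reset button was pushed to its hard stop and held there for about 1.5 s (peak about 11 N), and the tool lies released on the mat.

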